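# Lid the jars from the kiln stack

## Robot

A 6-joint arm with a two-finger parallel gripper is mounted at the origin on the work surface. World frame = base frame: x ahead of the robot, y to its left, z up, the work surface at z = 0. Lengths are in m, angles in rad, forces in N, time in s.
With the tool pointing down it reaches from about 0.375 to 0.9 m from the base axis. Payload 3.1 kg.
Tool frame: the origin (TCP) lies midway between the tips of the shut fingers; the grasp point (between the pads) lies robot.grip_depth behind it (robot.grip_depth is the distance from the TCP to the grasp point, in m); z points along the fingers, y is the line along which they close (so a half turn about z gives the same grasp; the last joint's range is limited). The gripper opens to 87 mm and grips with 3 to 60 N. Pads are 19 mm wide; open, the fingers measure 117 mm over their backs; the gripper's body (75 mm by 190 mm) begins 51 mm behind the grasp point.
Start: joints at [0.982, 0.527, 1.433, -0, 1.181, -0.178], TCP at [0.25, 0.573, 0.223] pointing down, gripper open.
Joint ranges: [-3.08, 3.08], [-0.75, 2.2], [0.22, 2.44], [-1.43, 4.57], [0, 2.65], [-2.85, 2.85]. Speed limits (rad/s): [2.79, 2.79, 3.14, 3.14, 3.14, 3.14].

## Interface

Orientations are given as a unit quaternion [x, y, z, w].
In Python, from rig import robot gives the robot as it stands.
- The arm moves only by the tool nudge_tcp, called after "Request:" by a JSON object that holds its "method" and its "body". Schema: {"type":"object","properties":{"steps":{"type":"array","items":{"type":"object","properties":{"trans":{"type":"array","items":{"type":"number"},"minItems":3,"maxItems":3},"twist":{"type":"number"}},"additionalProperties":false},"minItems":1,"maxItems":20},"finger_gap":{"type":"number"},"squeeze":{"type":"number"},"only":{"type":"string"},"quiet":{"type":"boolean"},"lines":{"type":"string"}},"required":["steps"],"additionalProperties":false}. steps is a list of rows, 1 to 20 of them, each an object with the fields trans (a list: dx, dy, dz in m), twist (a turn about the tool's z in rad); a field left out counts as zero; each row shifts and turns the commanded pose from where the row before left it, along the tool's axes as they then stand; what a row does not reach is not made up. A row lasts 1/12 s, in which the tool goes at most 0.0417 m and 0.125 rad, less where a joint would pass 70% of its speed; a pose out of reach is approached as far as the arm can. finger_gap is the finger opening in m, set as the call begins (left out keeps the last). The fingers move at their own pace and stop on an object; squeeze is the grip in N (left out, the last holds). Time passes only in rows, so rows that do not move let the fingers close. The tool returns the time, the measured TCP pose, the force, the opening and the grip force at its end. only (a regular expression) keeps the lines of the reply that match it, lines (a string "A,B") keeps lines A to B, and quiet returns only ok. Input that does not fit is refused with a message, and nothing moves.
- robot.get_obs(): the state, without advancing time (a new reading comes with each control period).
- robot.camera(name): name is "scene" or "top"; returns a dict with "img" (384x512x3 uint8, red, green, blue), "fx", "fy", "cx", "cy" (pixels), "xyz" and "attitude" of the camera in the world. Camera axes: x right, y down, z forward; pixel columns grow to the right and rows downward; lengths in m; the calibration is good to about 2 mm. A picture is of the moment at which its call begins. There is no depth.
- robot.hand_in(): hands the job in; it is judged then, once.
The state is a dict: "time": time; "q": joint angles; "joint_velocities": joint speeds; "joint_torque": joint torques, N m; "position": TCP position; "tool_rot": TCP orientation; "ft_force": force on the tool from outside, world axes, zero at the start; "moment": the same for the moment, N m; "grip_width": finger opening in m; "grip_force": force on a finger pad.
Only numpy, scipy, OpenCV 4.12 (cv2) and the standard library are available. Lean on these libraries where they do the work, as an engineer would, in place of code of your own. Each camera call takes 0.05 s, during which the arm holds its last target. There are 200 camera calls.

## Task

The four lids have come out of the kiln in one stack: take the stack apart and put each lid on the jar of its own shape and size, centred on the neck and lying flat on the rim, the square ones turned to sit square with their jars. Fired clay chips, so set every lid down gently without dropping any, and leave the jars standing where they are.

Things in the scene. Friction and masses are not known exactly. Their poses are not given: they have to be found in the camera images.
- lid_square_large: large square lid of bare biscuit-fired clay, about 115 g: a flat square slab 66 mm wide and 14 mm thick, both faces flat, no knob; at the start the lowest of the stack, lying on the kiln shelf. Origin at the centre of its underside, z up, x and y square to its sides.
- lid_round_large: large round lid of bare biscuit-fired clay, about 65 g: a flat disc 56 mm in diameter and 14 mm thick, both faces flat, no knob; at the start second from below in the stack. Origin at the centre of its underside, z up.
- lid_square_small: small square lid of bare biscuit-fired clay, about 45 g: a flat square slab 40 mm wide and 14 mm thick, both faces flat, no knob; at the start third from below in the stack. Origin at the centre of its underside, z up, x and y square to its sides.
- lid_round_small: small round lid of bare biscuit-fired clay, about 22 g: a flat disc 30 mm in diameter and 14 mm thick, both faces flat, no knob; at the start the top of the stack. Origin at the centre of its underside, z up.
- jar_square_large: large square jar of the same bare clay, loose, about 450 g, standing on the table, 60 mm high: square body 72 mm wide, square neck 62 mm wide with a square mouth 38 mm wide. The neck is the top 18 mm and ends in a flat level rim on which the large square lid is to lie. Origin at the centre of its underside (the rim is 60 mm above), z up, x and y square to its sides.
- jar_round_large: large round jar of the same bare clay, loose, about 450 g, standing on the table, 72 mm high: round belly 74 mm in diameter, round neck 52 mm in diameter with a mouth 32 mm across. The neck is the top 18 mm and ends in a flat level rim on which the large round lid is to lie. Origin at the centre of its underside (the rim is 72 mm above), z up.
- jar_square_small: small square jar of the same bare clay, loose, about 250 g, standing on the table, 52 mm high: square body 50 mm wide, square neck 36 mm wide with a square mouth 18 mm wide. The neck is the top 18 mm and ends in a flat level rim on which the small square lid is to lie. Origin at the centre of its underside (the rim is 52 mm above), z up, x and y square to its sides.
- jar_round_small: small round jar of the same bare clay, loose, about 220 g, standing on the table, 64 mm high: round belly 56 mm in diameter, round neck 27 mm in diameter with a mouth 13 mm across. The neck is the top 18 mm and ends in a flat level rim on which the small round lid is to lie. Origin at the centre of its underside (the rim is 64 mm above), z up.
- kiln_shelf: grey square kiln shelf on three short props, fixed to the table: 110 mm square, its top 40 mm above the table. The four lids start stacked on it, the largest below, each a few mm off-centre and turned its own way. Origin on the table under its centre, z up.

How it is judged:
At the end, for the whole second after the job is handed in: Each lid lies released and at rest on the rim of the jar of its own shape and size: underside within 4 mm of rim height, level within 0.1 rad, centred within 10 mm (large) or 8 mm (small); square lids within 0.2 rad of parallel to their jar's sides (any quarter turn); all jars upright (horizontal distance between lid_square_large and jar_square_large below 0.01 m and z of lid_square_large in the frame of jar_square_large between 0.056 and 0.064 m and angle between each of lid_square_large, jar_square_large, lid_round_large, jar_round_large, lid_square_small, jar_square_small, lid_round_small, jar_round_small's own z axis and vertical below 0.1 rad and linear speed of each of lid_square_large, jar_square_large, lid_round_large, jar_round_large, lid_square_small, jar_square_small, lid_round_small, jar_round_small below 0.02 m/s and contact force between the fingers and lid_square_large below 0.1 N and (angle between the x axis of lid_square_large and the x axis of jar_square_large, either way round below 0.2 rad or angle between the x axis of lid_square_large and the y axis of jar_square_large, either way round below 0.2 rad) and horizontal distance between lid_round_large and jar_round_large below 0.01 m and z of lid_round_large in the frame of jar_round_large between 0.068 and 0.076 m and contact force between the fingers and lid_round_large below 0.1 N and horizontal distance between lid_square_small and jar_square_small below 0.008 m and z of lid_square_small in the frame of jar_square_small between 0.048 and 0.056 m and contact force between the fingers and lid_square_small below 0.1 N and (angle between the x axis of lid_square_small and the x axis of jar_square_small, either way round below 0.2 rad or angle between the x axis of lid_square_small and the y axis of jar_square_small, either way round below 0.2 rad) and horizontal distance between lid_round_small and jar_round_small below 0.008 m and z of lid_round_small in the frame of jar_round_small between 0.06 and 0.068 m and contact force between the fingers and lid_round_small below 0.1 N); the robot touches nothing.
It fails at once if a lid is dropped or knocked off (falls more than about 12 mm) ((contact force between the fingers and lid_square_large below 0.05 N and linear speed of lid_square_large above 0.5 m/s) or (contact force between the fingers and lid_round_large below 0.05 N and linear speed of lid_round_large above 0.5 m/s) or (contact force between the fingers and lid_square_small below 0.05 N and linear speed of lid_square_small above 0.5 m/s) or (contact force between the fingers and lid_round_small below 0.05 N and linear speed of lid_round_small above 0.5 m/s)).
It fails at once if a jar is pushed more than 50 mm from where it stood (distance of any of jar_square_large, jar_round_large, jar_square_small, jar_round_small from where it was at the start of the episode above 0.05 m).
It also fails if it takes over 109 s, if anything falls off the work surface, if the arm or the gripper's body presses on something with over 40 N, if the wrist force passes 120 N, or if a joint passes its speed limit or range.

## Working session

There is one attempt and no reset: what is moved stays moved. The work goes in short steps, Python scripts to look and compute and a tool call to move; the robot and the scene stay as the last step left them, time stands still between calls to the robot, and variables do not carry over. Pictures are saved under pics/ and viewed, at most 14 in all, crops included, and the job is handed in when it is done.

```bash
ls; mkdir -p pics
```

Run:
```python
from rig import robot
import cv2,json
o=robot.get_obs(); print(o['time'],o['position'],o['tool_rot'],o['grip_width'],robot.grip_depth)
for n in('top','scene'):
    c=robot.camera(n); cv2.imwrite(f'pics/{n}0.png',c['img'][:,:,::-1]); print(n,[c[k] for k in('fx','fy','cx','cy','xyz','attitude')])
```

```text
pics
rig.py
0.0 [0.24916184 0.57238106 0.22158375] [ 2.03958342e-01  9.78978968e-01 -1.00984209e-03 -3.95271267e-04] 0.08649736903225214 0.0187
top [361.5702063019273, 361.5702063019273, 255.99069955188114, 187.38178232341343, array([ 0.42317186, -0.01513148,  0.97254733]), array([-0.70363048,  0.70833126, -0.02458916,  0.05065914])]
scene [375.15587334096796, 375.15587334096796, 247.01123359562152, 194.46328807326302, array([ 0.96159444, -0.35154072,  0.60387356]), array([ 0.83148259,  0.38823051, -0.16790416, -0.36016936])]
```

View pics/top0.png

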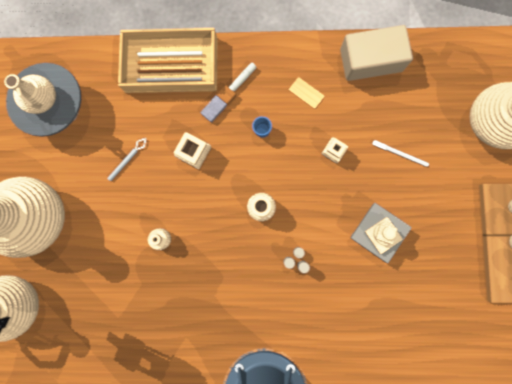

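View pics/scene0.png

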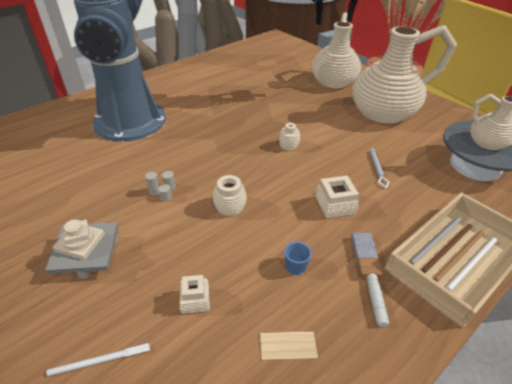

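Top view: large square jar (192,150), large round jar (261,207), small square jar (335,150), small round jar (158,240), stack (385,235). Next, enlarged crops for precise points.

Create h.py:
```python
import numpy as np,cv2
from rig import robot
from scipy.spatial.transform import Rotation as R
def ray(c,u,v,z):
    d=R.from_quat(c['attitude']).apply([(u-c['cx'])/c['fx'],(v-c['cy'])/c['fy'],1]); p=np.array(c['xyz'])
    return p+d*(z-p[2])/d[2]
def proj(c,P):
    p=R.from_quat(c['attitude']).inv().apply(np.atleast_2d(P)-c['xyz'])
    return np.c_[p[:,0]/p[:,2]*c['fx']+c['cx'],p[:,1]/p[:,2]*c['fy']+c['cy']]
def crop(im,u,v,h,s):
    a=cv2.resize(im[v-h:v+h,u-h:u+h,::-1],None,fx=s,fy=s,interpolation=cv2.INTER_CUBIC)
    for k in range(0,2*h,10):
        cv2.putText(a,str(u-h+k),(k*s,8),0,.3,(0,0,255));cv2.putText(a,str(v-h+k),(0,k*s+4),0,.3,(0,0,255))
        cv2.line(a,(k*s,0),(k*s,2*h*s),(0,0,255),1) if 0 else None
    return a
```

Run:
```python
from h import *
t=robot.camera('top'); s=robot.camera('scene')
T=t['img'];S=s['img']
L=[crop(T,u,v,22,6) for u,v in((192,150),(261,207),(335,150),(158,240))]
a=crop(T,385,235,25,6);a=cv2.resize(a,(264,264)); b=crop(S,78,238,33,4)
cv2.imwrite('pics/m1.png',np.vstack([np.hstack(L[:2]+[a]),np.hstack(L[2:]+[b])]))
```

```text
(no output)
```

View pics/m1.png

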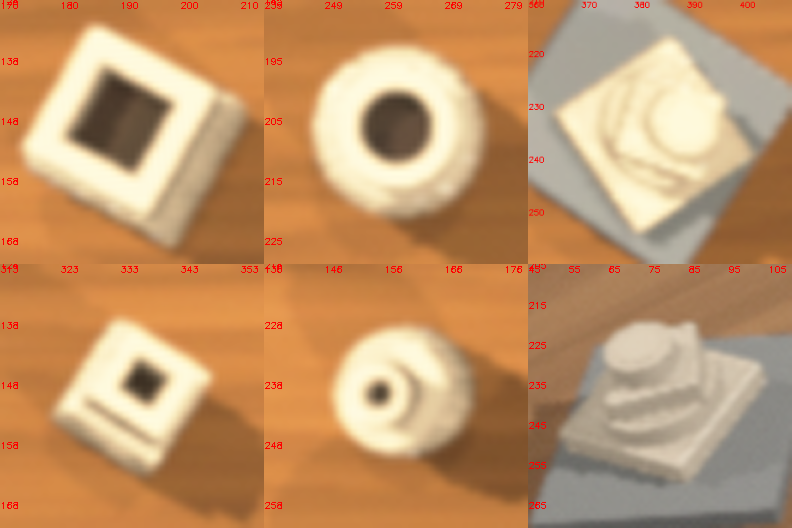

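Create meas.py:
```python
from h import *
t=robot.camera('top')
g=cv2.cvtColor(t['img'],cv2.COLOR_RGB2GRAY)
J={}
for n,u,v,r,z,wide in(('sqL',190,148,12,.06,38),('rdL',261,206,10,.072,32),('sqS',337,148,6,.052,18),('rdS',155,239,5,.064,13)):
    k=8; p=cv2.resize(g[v-r:v+r,u-r:u+r],None,fx=k,fy=k,interpolation=cv2.INTER_CUBIC)
    m=cv2.threshold(p,0,255,cv2.THRESH_BINARY_INV+cv2.THRESH_OTSU)[1]
    cs=max(cv2.findContours(m,0,2)[0],key=lambda c:cv2.pointPolygonTest(c,(r*k,r*k),True))
    q=cs[:,0]/k+[u-r,v-r]-.5+.5/k
    P=np.array([ray(t,a,b,z)[:2] for a,b in q])*1000
    c,w,a=cv2.minAreaRect(P.astype(np.float32)); J[n]=c
    print(n,np.round(c,1),np.round(w,1),'deg',round(a,1),'expect',wide)
```

Run:
```python
from meas import *
C=[(387.3,217),(365.1,231.2),(380.8,254.3),(402.4,239.7)]
P=np.array([ray(t,a-.5,b-.5,.054)[:2] for a,b in C])*1000
c,w,a=cv2.minAreaRect(P.astype(np.float32)); print('lid sqL',c,w,a,P.mean(0))
print('rdS',ray(t,389.,232.6,.096)[:2]*1000)
s=robot.camera('scene')
def sq(x,y,a,w,z): 
    a=np.radians(a+np.arange(0,405,90)+45); return np.c_[x+w/1.41421*np.cos(a),y+w/1.41421*np.sin(a),a*0+z]/1000
def ci(x,y,d,z): 
    a=np.linspace(0,6.283,40); return np.c_[x+d/2*np.cos(a),y+d/2*np.sin(a),a*0+z]/1000
rd=ray(t,389.,232.6,.096)[:2]*1000
k=6
def ov(cam,u,v,h):
    im=crop(cam['img'],u,v,h,k)
    sh=[(sq(*c,a,66,54),(255,0,0)),(ci(*rd,30,96),(0,255,0))]
    for P,col in sh:
        q=(proj(cam,P)+.5-[u-h,v-h])*k; cv2.polylines(im,[q.astype(np.int32)],0,col,1)
    return im
cv2.imwrite('pics/ov1.png',np.hstack([ov(t,385,235,32),ov(s,78,238,32)]))
```

```text
sqL [625.9 190.2] [34.5 35.5] deg 61.8 expect 38
rdL [473.8   6.7] [28.7 29. ] deg 89.6 expect 32
sqS [ 623.8 -189.1] [15.5 15.5] deg 55.6 expect 18
rdS [391.8 274.1] [10.6 10.5] deg 1.4 expect 13
lid sqL (399.2200012207031, -298.25091552734375) (67.59622192382812, 66.2552719116211) 31.92171287536621 [ 399.57925678 -298.13474683]
rdS [ 406.25286775 -298.61861187]
```

View pics/ov1.png

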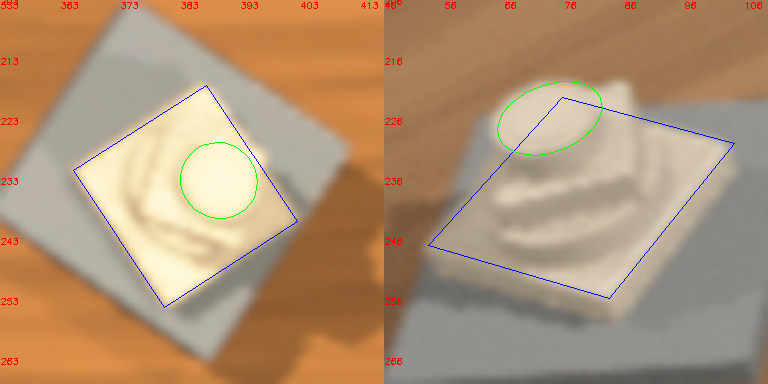

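Overlays agree in both views (lid corners at top view (387,217),(365,231),(381,254),(402,240); disc centre (389,233)). Now a helper to work out tool-axis distances.

Create go.py:
```python
# go.py theta_deg x,y,z[mm] ... : turn needed, then tool-axis shifts (mm) leg by leg after the turn
import sys
from h import *
o=robot.get_obs(); y=R.from_quat(o['tool_rot']).as_matrix()[:,1]
th0=np.degrees(np.arctan2(y[1],y[0])); th=float(sys.argv[1])
d=(th-th0+90)%180-90; th=np.radians(th0+d)
M=np.array([[-np.sin(th),np.cos(th),0],[np.cos(th),np.sin(th),0],[0,0,-1]])
p=o['position']*1000; print('t',round(o['time'],1),'theta',round(th0,1),'q6',round(o['q'][5],2),'turn',round(-np.radians(d),3),'pos',np.round(p,1))
for a in sys.argv[2:]:
    q=np.array([float(k) for k in a.split(',')]); L=M@(q-p); n=int(np.ceil(np.linalg.norm(L)/41)); print(a,np.round(L,1),n,np.round(L/max(n,1),1)); p=q
```

```bash
python3 go.py 32 470,250,200 490,-100,200 406.3,-298.6,150
```

```text
t 0.3 theta 66.5 q6 -0.18 turn 0.601 pos [249.4 572.8 222.2]
470,250,200 [-390.6   16.    22.2] 10 [-39.1   1.6   2.2]
490,-100,200 [-307.4 -168.5    0. ] 9 [-34.2 -18.7   0. ]
406.3,-298.6,150 [-124.1 -176.2   50. ] 6 [-20.7 -29.4   8.3]
```

Request:
{"method": "nudge_tcp", "body": {"steps": [{"twist":0.12}, {"twist":0.12}, {"twist":0.12}, {"twist":0.12}, {"twist":0.12}, {"trans":[-0.039, 0.0016, 0.002]}, {"trans":[-0.039, 0.0016, 0.002]}, {"trans":[-0.039, 0.0016, 0.002]}, {"trans":[-0.039, 0.0016, 0.002]}, {"trans":[-0.039, 0.0016, 0.002]}, {"trans":[-0.039, 0.0016, 0.002]}, {"trans":[-0.039, 0.0016, 0.002]}, {"trans":[-0.039, 0.0016, 0.002]}, {"trans":[-0.039, 0.0016, 0.002]}, {"trans":[-0.039, 0.0016, 0.002]}], "finger_gap": 0.06}}

```text
time: 1.55
position: [0.4711, 0.2494, 0.2026]
tool_rot: [0.484, 0.875, 0.0, 0.0]
ft_force: [-0.5, 0.0, 0.5]
grip_width: 0.0602
grip_force: 0.0
```

Request:
{"method": "nudge_tcp", "body": {"steps": [{"trans":[-0.034, -0.0187, 0]}, {"trans":[-0.034, -0.0187, 0]}, {"trans":[-0.034, -0.0187, 0]}, {"trans":[-0.034, -0.0187, 0]}, {"trans":[-0.034, -0.0187, 0]}, {"trans":[-0.034, -0.0187, 0]}, {"trans":[-0.034, -0.0187, 0]}, {"trans":[-0.034, -0.0187, 0]}, {"trans":[-0.034, -0.0187, 0]}, {"trans":[-0.0205, -0.029, 0.008]}, {"trans":[-0.0205, -0.029, 0.008]}, {"trans":[-0.0205, -0.029, 0.008]}, {"trans":[-0.0205, -0.029, 0.008]}, {"trans":[-0.0205, -0.029, 0.008]}, {"trans":[-0.0205, -0.029, 0.008]}, {}, {}]}}

```text
time: 2.97
position: [0.4074, -0.296, 0.1541]
tool_rot: [0.486, 0.874, 0.0, -0.0]
ft_force: [-0.4, 0.2, 0.2]
grip_width: 0.0602
grip_force: 0.0
```

```bash
python3 go.py 32 406.3,-298.6,150 406.3,-298.6,86
```

```text
t 3.0 theta 31.8 q6 -1.41 turn -0.003 pos [ 407.4 -296.   154.1]
406.3,-298.6,150 [-1.6 -2.3  4.1] 1 [-1.6 -2.3  4.1]
406.3,-298.6,86 [ 0.  0. 64.] 2 [ 0.  0. 32.]
```

Request:
{"method": "nudge_tcp", "body": {"steps": [{"trans":[-0.0016, -0.0023, 0.02]}, {"trans":[0, 0, 0.02]}, {"trans":[0, 0, 0.015]}, {"trans":[0, 0, 0.012]}, {}, {}, {}]}}

```text
time: 3.55
position: [0.4078, -0.2964, 0.0883]
tool_rot: [0.484, 0.875, -0.0, 0.001]
ft_force: [-0.6, -0.6, 0.1]
grip_width: 0.0601
grip_force: 0.0
```

Run:
```python
from h import *
t=robot.camera('top');s=robot.camera('scene')
cv2.imwrite('pics/g1.png',np.hstack([crop(t['img'],385,235,32,6),crop(s['img'],78,228,40,5)[:384]]))
```

```text
(no output)
```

View pics/g1.png

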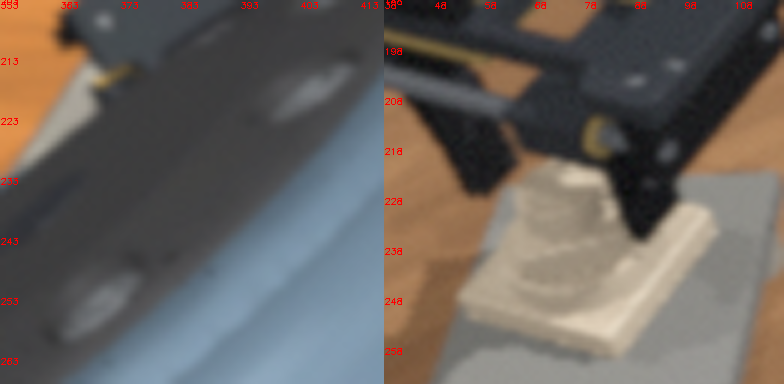

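The scene view shows the fingers (tips about (59,225) and (88,238)) straddling the top disc; correcting 2 mm and closing.

Request:
{"method": "nudge_tcp", "body": {"steps": [{"trans":[-0.001, -0.002, 0.002]}, {}, {}]}}

```text
time: 3.9
position: [0.4059, -0.299, 0.0859]
tool_rot: [0.484, 0.875, -0.0, 0.0]
ft_force: [-0.1, 0.8, 0.0]
grip_width: 0.0599
grip_force: 0.0
```

Request:
{"method": "nudge_tcp", "body": {"steps": [{}, {}, {}, {}, {}, {}], "finger_gap": 0.02, "squeeze": 10}}

```text
time: 4.4
position: [0.4059, -0.2987, 0.0855]
tool_rot: [0.484, 0.875, -0.0, -0.0]
ft_force: [0.8, 0.8, 0.2]
grip_width: 0.0294
grip_force: 10.0
```

```bash
python3 go.py 32 406.3,-298.6,86
```

```text
t 4.4 theta 32.1 q6 -1.42 turn 0.001 pos [ 405.9 -298.7   85.5]
406.3,-298.6,86 [-0.1  0.5 -0.5] 1 [-0.1  0.5 -0.5]
```

Request:
{"method": "nudge_tcp", "body": {"steps": [{"trans":[0, 0, -0.005]}, {"trans":[0, 0, -0.01]}, {"trans":[0, 0, -0.02]}, {"trans":[0, 0, -0.03]}, {}]}}

```text
time: 4.82
position: [0.4082, -0.3012, 0.1555]
tool_rot: [0.484, 0.875, -0.002, 0.005]
ft_force: [1.0, -0.7, -0.1]
grip_width: 0.0292
grip_force: 10.0
```

```bash
python3 go.py 32 480,-80,150 480,130,150 391.8,274.1,110
```

```text
t 4.8 theta 32.1 q6 -1.42 turn 0.002 pos [ 408.2 -301.2  155.5]
480,-80,150 [149.5 178.1   5.5] 6 [24.9 29.7  0.9]
480,130,150 [178.1 111.3   0. ] 6 [29.7 18.5  0. ]
391.8,274.1,110 [168.9   1.6  40. ] 5 [33.8  0.3  8. ]
```

Request:
{"method": "nudge_tcp", "body": {"steps": [{"trans":[0.015, 0.018, 0]}, {"trans":[0.025, 0.03, 0]}, {"trans":[0.025, 0.03, 0]}, {"trans":[0.025, 0.03, 0]}, {"trans":[0.025, 0.03, 0]}, {"trans":[0.025, 0.03, 0]}, {"trans":[0.0295, 0.0185, 0]}, {"trans":[0.0295, 0.0185, 0]}, {"trans":[0.0295, 0.0185, 0]}, {"trans":[0.0295, 0.0185, 0]}, {"trans":[0.0295, 0.0185, 0]}, {"trans":[0.0295, 0.0185, 0]}, {"trans":[0.034, 0.001, 0.008]}, {"trans":[0.034, 0.001, 0.008]}, {"trans":[0.034, 0.001, 0.008]}, {"trans":[0.034, 0.001, 0.008]}, {"trans":[0.025, 0, 0.008]}, {"trans":[0.015, 0, 0]}, {}, {}]}}

```text
time: 6.48
position: [0.3836, 0.2699, 0.1109]
tool_rot: [0.483, 0.876, 0.0, 0.0]
ft_force: [0.7, 0.0, -1.3]
grip_width: 0.0293
grip_force: 10.0
```

```bash
python3 go.py 32 391.8,274.1,110 391.8,274.1,68
```

Run:
```python
from h import *
t=robot.camera('top');s=robot.camera('scene')
x=crop(t['img'],387,235,24,8)
q=[(proj(s,[[.3918,.2741,.064]])[0])]
u,v=np.int32(q[0]); print(q)
cv2.imwrite('pics/g2.png',np.hstack([x,crop(s['img'],u,v,32,6)]))
```

```text
t 6.5 theta 32.2 q6 -0.19 turn 0.004 pos [383.6 269.9 110.9]
391.8,274.1,110 [-0.8  9.2  0.9] 1 [-0.8  9.2  0.9]
391.8,274.1,68 [ 0.  0. 42.] 2 [ 0.  0. 21.]
[array([290.39826775, 125.64979087])]
```

View pics/g2.png

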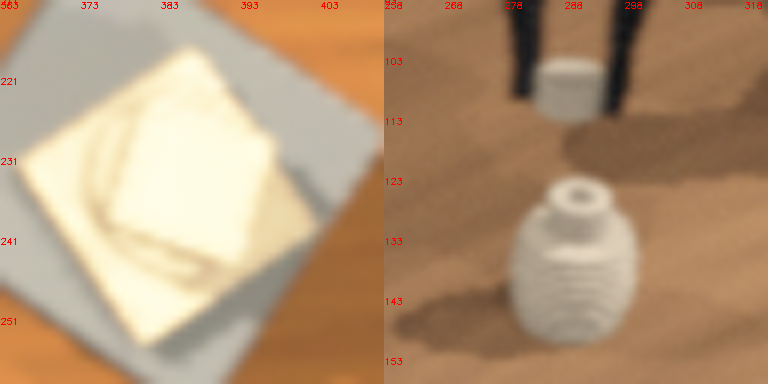

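Left: small square lid visible, top corners ~ (380,223),(397,230),(392,244),(375,238). Right: disc held level above the jar neck. Lowering.

Request:
{"method": "nudge_tcp", "body": {"steps": [{"trans":[-0.001, 0.009, 0.005]}, {"trans":[0, 0, 0.015]}, {"trans":[0, 0, 0.012]}, {"trans":[0, 0, 0.005]}, {}, {}, {}]}}

```text
time: 7.17
position: [0.3927, 0.2731, 0.0739]
tool_rot: [0.484, 0.875, 0.0, 0.0]
ft_force: [-0.7, -0.0, 0.5]
grip_width: 0.0297
grip_force: 10.0
```

```bash
python3 go.py 32 391.8,274.1,68
```

```text
t 7.2 theta 32.0 q6 -0.19 turn 0.001 pos [392.7 273.1  73.9]
391.8,274.1,68 [ 1.3 -0.2  5.9] 1 [ 1.3 -0.2  5.9]
```

Request:
{"method": "nudge_tcp", "body": {"steps": [{"trans":[0.001, 0, 0.002]}, {"trans":[0, 0, 0.0015]}, {"trans":[0, 0, 0.001]}, {"trans":[0, 0, 0.001]}, {}, {}]}}

```text
time: 7.67
position: [0.3913, 0.2741, 0.068]
tool_rot: [0.484, 0.875, -0.0, -0.0]
ft_force: [0.7, 0.2, 0.2]
grip_width: 0.0295
grip_force: 10.0
```

Run:
```python
from h import *
s=robot.camera('scene')
cv2.imwrite('pics/g3.png',crop(s['img'],290,120,28,8))
```

Request:
{"method": "nudge_tcp", "body": {"steps": [{"trans":[0, 0, 0.001]}, {}, {}]}}

```text
time: 7.97
position: [0.3915, 0.2742, 0.0675]
tool_rot: [0.484, 0.875, 0.0, 0.0]
ft_force: [-0.5, -0.0, 4.1]
grip_width: 0.0294
grip_force: 10.0
```

View pics/g3.png

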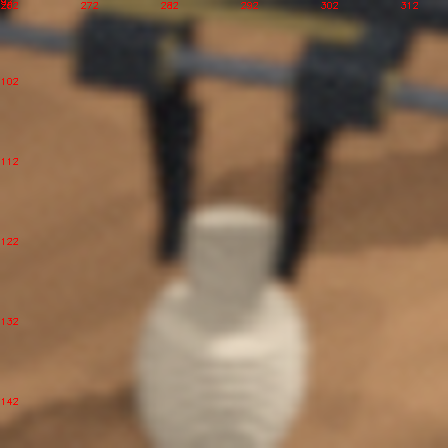

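The disc sits on the neck (contact 4 N at the height expected). Releasing and measuring the small square lid.

Request:
{"method": "nudge_tcp", "body": {"steps": [{}, {}, {}, {}, {"trans":[0, 0, -0.01]}, {"trans":[0, 0, -0.03]}, {"trans":[0, 0, -0.03]}, {}, {}], "finger_gap": 0.05}}

```text
time: 8.72
position: [0.3925, 0.2746, 0.1384]
tool_rot: [0.484, 0.875, 0.002, 0.001]
ft_force: [0.6, -0.8, -0.6]
grip_width: 0.0499
grip_force: 0.0
```

```bash
python3 go.py 32
```

Run:
```python
from h import *
t=robot.camera('top');s=robot.camera('scene')
C=[(397.6,228.9),(393,244.5),(376.1,239.1),(380.5,222.5)]
P=np.array([ray(t,a-.5,b-.5,.082)[:2] for a,b in C])*1000
c,w,a=cv2.minAreaRect(P.astype(np.float32)); print(c,w,a,P.mean(0)); c=P.mean(0)
e=np.diff(np.vstack([P,P[:1]]),axis=0);print(np.linalg.norm(e,axis=1),np.degrees(np.arctan2(e[:,1],e[:,0]))%90)
def sq(x,y,a,w,z): 
    a=np.radians(a+np.arange(0,405,90)+45); return np.c_[x+w/1.41421*np.cos(a),y+w/1.41421*np.sin(a),a*0+z]/1000
o=[]
for cam,u,v in((t,387,235),(s,78,235)):
    im=crop(cam['img'],u,v,24,8)
    cv2.polylines(im,[((proj(cam,sq(*c,a,40,82))+.5-[u-24,v-24])*8).astype(np.int32)],0,(255,0,0),1); o.append(im)
cv2.imwrite('pics/ov2.png',np.hstack(o))
```

```text
t 8.7 theta 32.1 q6 -0.18 turn 0.002 pos [392.5 274.6 138.4]
(405.08984375, -296.68634033203125) (43.024112701416016, 41.596343994140625) 71.85658264160156 [ 404.50424817 -296.62441953]
[39.2952369  41.7436943  41.60579498 43.08570971] [71.28332964 71.85656011 73.07854326 68.79246578]
```

View pics/ov2.png

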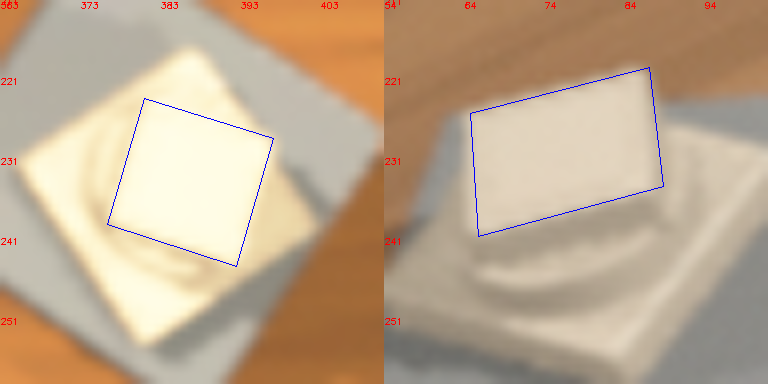

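Overlay fits in both views. Grasping the small square lid at (404.7,-296.7), yaw -18.5°.

```bash
python3 go.py -18.5 470,130,150 480,-80,150 404.7,-296.7,130
```

```text
t 8.8 theta 32.1 q6 -0.18 turn 0.883 pos [390.8 273.9 136.6]
470,130,150 [-111.3  120.7  -13.4] 5 [-22.3  24.1  -2.7]
480,-80,150 [-196.    76.1    0. ] 6 [-32.7  12.7   0. ]
404.7,-296.7,130 [-229.4   -2.6   20. ] 6 [-38.2  -0.4   3.3]
```

Request:
{"method": "nudge_tcp", "body": {"steps": [{"twist":0.11}, {"twist":0.11}, {"twist":0.11}, {"twist":0.11}, {"twist":0.11}, {"twist":0.11}, {"twist":0.11}, {"twist":0.11}, {"trans":[-0.022, 0.024, -0.003]}, {"trans":[-0.022, 0.024, -0.003]}, {"trans":[-0.022, 0.024, -0.003]}, {"trans":[-0.022, 0.024, -0.003]}, {"trans":[-0.022, 0.024, -0.003]}], "finger_gap": 0.065}}

```text
time: 9.9
position: [0.47, 0.1305, 0.1505]
tool_rot: [0.811, 0.586, -0.002, -0.001]
ft_force: [0.9, -0.5, 0.3]
grip_width: 0.0651
grip_force: 0.0
```

Request:
{"method": "nudge_tcp", "body": {"steps": [{"trans":[-0.033, 0.013, 0]}, {"trans":[-0.033, 0.013, 0]}, {"trans":[-0.033, 0.013, 0]}, {"trans":[-0.033, 0.013, 0]}, {"trans":[-0.033, 0.013, 0]}, {"trans":[-0.033, 0.013, 0]}, {"trans":[-0.038, 0, 0.003]}, {"trans":[-0.038, 0, 0.003]}, {"trans":[-0.038, 0, 0.003]}, {"trans":[-0.038, 0, 0.003]}, {"trans":[-0.038, 0, 0.003]}, {"trans":[-0.038, 0, 0.003]}, {}, {}, {}]}}

```text
time: 11.15
position: [0.4097, -0.2958, 0.1327]
tool_rot: [0.811, 0.585, -0.0, -0.002]
ft_force: [1.1, -0.3, -0.1]
grip_width: 0.0647
grip_force: 0.0
```

```bash
python3 go.py -18.5 404.7,-296.7,71.5
```

```text
t 11.2 theta -18.4 q6 -0.53 turn 0.002 pos [ 409.7 -295.8  132.7]
404.7,-296.7,71.5 [-2.4 -4.5 61.2] 2 [-1.2 -2.2 30.6]
```

Request:
{"method": "nudge_tcp", "body": {"steps": [{"trans":[-0.0024, -0.0045, 0.02]}, {"trans":[0, 0, 0.02]}, {"trans":[0, 0, 0.014]}, {}, {}, {}]}}

```text
time: 11.65
position: [0.4063, -0.2969, 0.0804]
tool_rot: [0.81, 0.586, 0.0, 0.0]
ft_force: [-0.3, 0.5, -0.0]
grip_width: 0.0654
grip_force: 0.0
```

```bash
python3 go.py -18.5 404.7,-296.7,71.5
```

```text
t 11.7 theta -18.2 q6 -0.54 turn 0.005 pos [ 406.3 -296.9   80.4]
404.7,-296.7,71.5 [-0.3 -1.6  8.9] 1 [-0.3 -1.6  8.9]
```

Request:
{"method": "nudge_tcp", "body": {"steps": [{"trans":[0, -0.0015, 0.005]}, {"trans":[0, 0, 0.004]}, {}, {}]}}

```text
time: 11.98
position: [0.4042, -0.2973, 0.0711]
tool_rot: [0.811, 0.585, -0.0, -0.0]
ft_force: [0.1, 0.3, 0.5]
grip_width: 0.0649
grip_force: 0.0
```

Request:
{"method": "nudge_tcp", "body": {"steps": [{}, {}, {}, {}, {}], "finger_gap": 0.03, "squeeze": 12}}

```text
time: 12.4
position: [0.4043, -0.2975, 0.0711]
tool_rot: [0.811, 0.585, 0.0, 0.0]
ft_force: [-0.1, 0.9, 1.5]
grip_width: 0.04
grip_force: 11.9
```

```bash
python3 go.py -34.4
```

```text
t 12.4 theta -18.3 q6 -0.54 turn 0.28 pos [ 404.3 -297.5   71.1]
```

Request:
{"method": "nudge_tcp", "body": {"steps": [{"trans":[0, 0, -0.005]}, {"trans":[0, 0, -0.01]}, {"trans":[0, 0, -0.02]}, {"trans":[0, 0, -0.02]}, {"twist":0.1}, {"twist":0.1}, {"twist":0.08}, {}, {}]}}

```text
time: 13.15
position: [0.4044, -0.2975, 0.1267]
tool_rot: [0.884, 0.468, 0.0, 0.0]
ft_force: [0.2, 0.3, -1.1]
grip_width: 0.0404
grip_force: 11.9
```

```bash
python3 go.py -34.4 623.8,-189.1,115 623.8,-189.1,55
```

```text
t 13.2 theta -34.3 q6 -0.26 turn 0.003 pos [ 404.4 -297.5  126.7]
623.8,-189.1,115 [213.4 119.8  11.7] 6 [35.6 20.   2. ]
623.8,-189.1,55 [ 0.  0. 60.] 2 [ 0.  0. 30.]
```

Request:
{"method": "nudge_tcp", "body": {"steps": [{"trans":[0.015, 0.0085, 0]}, {"trans":[0.03, 0.017, 0.002]}, {"trans":[0.035, 0.0195, 0.002]}, {"trans":[0.035, 0.0195, 0.002]}, {"trans":[0.035, 0.0195, 0.002]}, {"trans":[0.033, 0.0185, 0.002]}, {"trans":[0.02, 0.011, 0.002]}, {"trans":[0.01, 0.0065, 0]}, {}, {}, {"trans":[0, 0, 0.02]}, {"trans":[0, 0, 0.015]}, {"trans":[0, 0, 0.01]}, {}, {}, {}]}}

```text
time: 14.48
position: [0.6237, -0.1901, 0.0698]
tool_rot: [0.885, 0.466, 0.0, 0.0]
ft_force: [0.3, -0.6, -0.5]
grip_width: 0.04
grip_force: 11.9
```

```bash
python3 go.py -34.4 623.8,-189.1,55
```

Run:
```python
from h import *
s=robot.camera('scene');t=robot.camera('top')
u,v=np.int32(proj(s,[[.6238,-.1891,.055]])[0])
cv2.imwrite('pics/g4.png',np.hstack([crop(s['img'],u,v-5,28,7),crop(t['img'],385,235,28,7)]))
```

```text
t 14.5 theta -34.4 q6 0.13 turn -0.0 pos [ 623.7 -190.1   69.8]
623.8,-189.1,55 [ 0.9 -0.4 14.8] 1 [ 0.9 -0.4 14.8]
```

View pics/g4.png

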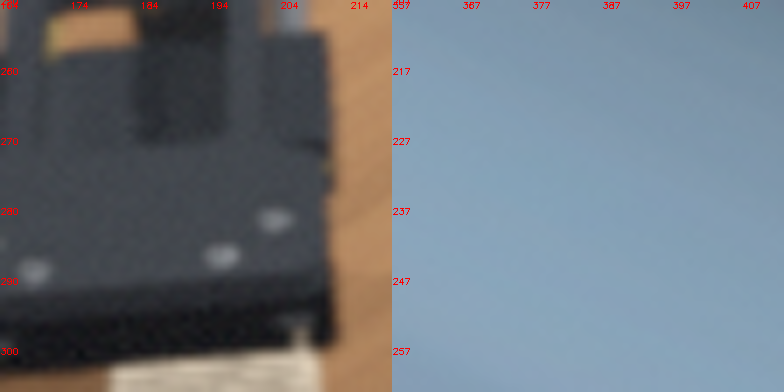

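Views are blocked by the gripper here; I rely on the measured pose and contact force. Lowering gently.

Request:
{"method": "nudge_tcp", "body": {"steps": [{"trans":[0.001, 0, 0.005]}, {"trans":[0, 0, 0.004]}, {"trans":[0, 0, 0.002]}, {"trans":[0, 0, 0.0015]}, {"trans":[0, 0, 0.001]}, {}, {}]}}

```text
time: 15.17
position: [0.6242, -0.1885, 0.0555]
tool_rot: [0.884, 0.467, 0.0, 0.0]
ft_force: [0.1, -0.1, -0.6]
grip_width: 0.0398
grip_force: 11.9
```

Request:
{"method": "nudge_tcp", "body": {"steps": [{"trans":[0, 0, 0.001]}, {}, {}]}}

```text
time: 15.42
position: [0.6244, -0.1886, 0.0551]
tool_rot: [0.884, 0.467, 0.0, 0.0]
ft_force: [-1.2, 0.0, 2.7]
grip_width: 0.0398
grip_force: 11.9
```

Request:
{"method": "nudge_tcp", "body": {"steps": [{}, {}, {}, {}, {"trans":[0, 0, -0.01]}, {"trans":[0, 0, -0.03]}, {"trans":[0, 0, -0.04]}, {}], "finger_gap": 0.06}}

```text
time: 16.08
position: [0.629, -0.1907, 0.1427]
tool_rot: [0.884, 0.467, 0.004, 0.006]
ft_force: [1.9, -0.8, 1.0]
grip_width: 0.0601
grip_force: 0.0
```

```bash
python3 go.py -34.4 500,80,140
```

```text
t 16.1 theta -34.4 q6 0.14 turn 0.001 pos [ 629.  -190.7  142.7]
500,80,140 [ 150.5 -259.4    2.7] 8 [ 18.8 -32.4   0.3]
```

Request:
{"method": "nudge_tcp", "body": {"steps": [{"trans":[0.019, -0.032, 0]}, {"trans":[0.019, -0.032, 0]}, {"trans":[0.019, -0.032, 0]}, {"trans":[0.019, -0.032, 0]}, {"trans":[0.019, -0.032, 0]}, {"trans":[0.019, -0.032, 0]}, {"trans":[0.019, -0.032, 0]}, {"trans":[0.019, -0.032, 0]}, {}], "finger_gap": 0.075}}

```text
time: 16.83
position: [0.4937, 0.0866, 0.1349]
tool_rot: [0.883, 0.469, -0.002, -0.002]
ft_force: [-0.5, 0.4, -0.2]
grip_width: 0.0751
grip_force: 0.0
```

Run:
```python
from h import *
s=robot.camera('scene');t=robot.camera('top')
v=np.int32(proj(s,[[.6238,-.1891,.055]])[0])
cv2.imwrite('pics/g5.png',np.hstack([crop(t['img'],387,235,24,8),np.vstack([crop(t['img'],335,148,24,4),crop(s['img'],v[0],v[1],24,4)]),crop(s['img'],78,240,24,8)[:,30:230]]))
```

```text
(no output)
```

View pics/g5.png

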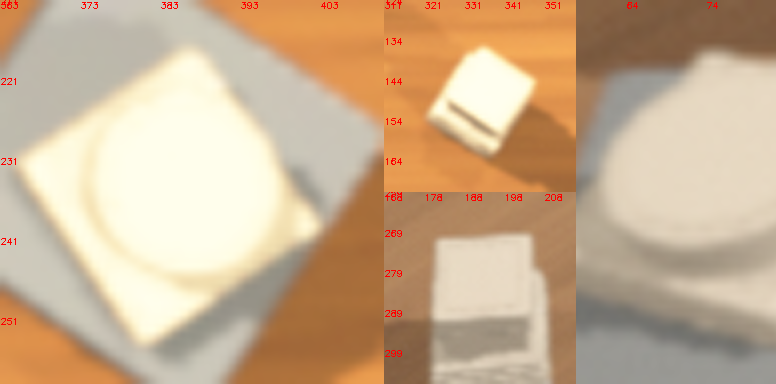

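Small square lid is seated square on its jar. Large disc centre at about (386.3,233.5) in the top view.

Run:
```python
from h import *
t=robot.camera('top')
x=cv2.resize(t['img'][211:259,363:411],None,fx=8,fy=8,interpolation=cv2.INTER_CUBIC)
g=cv2.cvtColor(x,cv2.COLOR_RGB2GRAY); print(np.percentile(g[150:210,150:220],50))
print(ray(t,385.8,233.1,.068)*1000)
for th in (235,240,244):
    m=(g>th).astype(np.uint8)*255
    m=cv2.morphologyEx(m,cv2.MORPH_OPEN,cv2.getStructuringElement(2,(121,121)))
    c=max(cv2.findContours(m,0,2)[0],key=cv2.contourArea)
    (a,b),r=cv2.minEnclosingCircle(c); print(th,a,b,r, ray(t,363+a/8-.5,211+b/8-.5,.068)*1000, r/8*.9045/361.6*1000)
```

```bash
python3 go.py -34.4 470,-130,140 404,-296,130
```

```text
252.0
[ 404.52711923 -299.87606339   68.        ]
235 183.97592163085938 175.90283203125 102.49164581298828 [ 406.01929111 -299.20530235   68.        ] 32.04635427193304
240 189.38272094726562 174.99111938476562 98.47687530517578 [ 406.29000849 -300.85375139   68.        ] 30.79104456358251
244 185.3415985107422 181.41488647460938 92.42986297607422 [ 404.34143581 -299.54781798   68.        ] 28.900308027467894
t 17.0 theta -34.3 q6 0.54 turn 0.002 pos [499.6  81.7 135.3]
470,-130,140 [-191.4   95.1   -4.7] 6 [-31.9  15.9  -0.8]
404,-296,130 [-174.3   39.3   10. ] 5 [-34.9   7.9   2. ]
```

Request:
{"method": "nudge_tcp", "body": {"steps": [{"trans":[-0.032, 0.016, -0.001]}, {"trans":[-0.032, 0.016, -0.001]}, {"trans":[-0.032, 0.016, -0.001]}, {"trans":[-0.032, 0.016, -0.001]}, {"trans":[-0.032, 0.016, -0.001]}, {"trans":[-0.032, 0.016, 0]}, {"trans":[-0.035, 0.008, 0.002]}, {"trans":[-0.035, 0.008, 0.002]}, {"trans":[-0.035, 0.008, 0.002]}, {"trans":[-0.035, 0.008, 0.002]}, {"trans":[-0.035, 0.008, 0.002]}, {}, {}, {}], "finger_gap": 0.078}}

```text
time: 18.15
position: [0.4032, -0.2993, 0.1295]
tool_rot: [0.885, 0.465, 0.0, -0.0]
ft_force: [-0.6, 0.2, -0.5]
grip_width: 0.0778
grip_force: 0.0
```

```bash
python3 go.py -34.4 404.4,-299.6,57.5
```

```text
t 18.1 theta -34.5 q6 -0.26 turn -0.002 pos [ 403.2 -299.3  129.5]
404.4,-299.6,57.5 [ 0.4  1.1 72. ] 2 [ 0.2  0.6 36. ]
```

Request:
{"method": "nudge_tcp", "body": {"steps": [{"trans":[0.0004, 0.001, 0.025]}, {"trans":[0, 0, 0.02]}, {"trans":[0, 0, 0.015]}, {"trans":[0, 0, 0.005]}, {}, {}, {}]}}

```text
time: 18.73
position: [0.4055, -0.2985, 0.0654]
tool_rot: [0.884, 0.467, 0.0, 0.001]
ft_force: [0.8, -0.6, 0.3]
grip_width: 0.0782
grip_force: 0.0
```

```bash
python3 go.py -34.4 404.4,-299.6,57.5
```

```text
t 18.7 theta -34.3 q6 -0.26 turn 0.001 pos [ 405.5 -298.5   65.4]
404.4,-299.6,57.5 [-1.5 -0.3  7.9] 1 [-1.5 -0.3  7.9]
```

Request:
{"method": "nudge_tcp", "body": {"steps": [{"trans":[-0.001, 0, 0.005]}, {"trans":[0, 0, 0.003]}, {}, {}]}}

```text
time: 19.07
position: [0.4041, -0.2993, 0.0566]
tool_rot: [0.885, 0.466, -0.0, -0.0]
ft_force: [-0.5, 0.4, -0.3]
grip_width: 0.0782
grip_force: 0.0
```

Request:
{"method": "nudge_tcp", "body": {"steps": [{}, {}, {}, {}, {}], "finger_gap": 0.045, "squeeze": 14}}

```text
time: 19.48
position: [0.4042, -0.2993, 0.0566]
tool_rot: [0.885, 0.467, 0.0, 0.0]
ft_force: [-0.4, 0.1, 0.1]
grip_width: 0.0554
grip_force: 14.0
```

```bash
python3 go.py -34.4 404.4,-299.6,125
```

```text
t 19.5 theta -34.4 q6 -0.26 turn 0.0 pos [ 404.2 -299.3   56.6]
404.4,-299.6,125 [ -0.1   0.3 -68.4] 2 [ -0.1   0.2 -34.2]
```

Request:
{"method": "nudge_tcp", "body": {"steps": [{"trans":[0, 0, -0.005]}, {"trans":[0, 0, -0.01]}, {"trans":[0, 0, -0.02]}, {"trans":[0, 0, -0.025]}, {"trans":[0, 0, -0.01]}, {}, {}]}}

```text
time: 20.07
position: [0.4044, -0.2995, 0.1272]
tool_rot: [0.884, 0.467, 0.0, 0.001]
ft_force: [0.5, -0.2, -0.9]
grip_width: 0.0552
grip_force: 14.0
```

```bash
python3 go.py -34.4 473.8,6.7,120 473.8,6.7,75
```

```text
t 20.1 theta -34.4 q6 -0.26 turn 0.0 pos [ 404.4 -299.5  127.2]
473.8,6.7,120 [ 291.8 -115.7    7.2] 8 [ 36.5 -14.5   0.9]
473.8,6.7,75 [ 0.  0. 45.] 2 [ 0.   0.  22.5]
```

Request:
{"method": "nudge_tcp", "body": {"steps": [{"trans":[0.015, -0.006, 0]}, {"trans":[0.03, -0.012, 0.001]}, {"trans":[0.037, -0.0147, 0.001]}, {"trans":[0.037, -0.0147, 0.001]}, {"trans":[0.037, -0.0147, 0.001]}, {"trans":[0.037, -0.0147, 0.001]}, {"trans":[0.037, -0.0147, 0.001]}, {"trans":[0.032, -0.0125, 0.001]}, {"trans":[0.02, -0.008, 0]}, {"trans":[0.01, -0.004, 0]}, {}, {"trans":[0, 0, 0.01]}, {"trans":[0, 0, 0.01]}, {}, {}, {}]}}

```text
time: 21.4
position: [0.4733, 0.0062, 0.0995]
tool_rot: [0.885, 0.466, -0.0, -0.0]
ft_force: [-0.2, 0.3, -0.1]
grip_width: 0.0555
grip_force: 14.0
```

```bash
python3 go.py -34.4 473.8,6.7,75
```

```text
t 21.4 theta -34.5 q6 0.38 turn -0.001 pos [473.3   6.2  99.5]
473.8,6.7,75 [ 0.7  0.1 24.5] 1 [ 0.7  0.1 24.5]
```

Request:
{"method": "nudge_tcp", "body": {"steps": [{"trans":[0.0007, 0, 0.01]}, {"trans":[0, 0, 0.007]}, {"trans":[0, 0, 0.004]}, {"trans":[0, 0, 0.001]}, {"trans":[0, 0, 0.001]}, {"trans":[0, 0, 0.001]}, {}, {}, {}]}}

```text
time: 22.15
position: [0.4739, 0.0078, 0.0758]
tool_rot: [0.884, 0.467, 0.0, 0.0]
ft_force: [-0.0, 0.8, -0.5]
grip_width: 0.0556
grip_force: 14.0
```

Request:
{"method": "nudge_tcp", "body": {"steps": [{"trans":[0, 0, 0.001]}, {}, {}]}}

```text
time: 22.4
position: [0.4739, 0.0078, 0.0746]
tool_rot: [0.884, 0.467, 0.0, 0.0]
ft_force: [0.5, -0.3, 0.3]
grip_width: 0.0557
grip_force: 14.0
```

Request:
{"method": "nudge_tcp", "body": {"steps": [{"trans":[0, 0, 0.0005]}, {"trans":[0, 0, 0.0005]}, {}, {}]}}

```text
time: 22.73
position: [0.4739, 0.0078, 0.0745]
tool_rot: [0.884, 0.467, 0.0, 0.0]
ft_force: [-1.6, -0.4, 9.3]
grip_width: 0.0551
grip_force: 14.0
```

```bash
python3 go.py -34.4
```

```text
t 22.7 theta -34.4 q6 0.38 turn 0.0 pos [473.9   7.8  74.5]
```

Request:
{"method": "nudge_tcp", "body": {"steps": [{}, {}, {}, {}, {"trans":[0, 0, -0.01]}, {"trans":[0, 0, -0.03]}, {"trans":[0, 0, -0.04]}, {}, {"twist":0.1}, {"twist":0.1}, {"twist":0.1}, {"twist":0.11}, {}], "finger_gap": 0.08}}

```text
time: 23.82
position: [0.4736, 0.0078, 0.1532]
tool_rot: [0.961, 0.276, -0.0, -0.0]
ft_force: [-1.1, -0.2, -0.1]
grip_width: 0.0797
grip_force: 0.0
```

Run:
```python
from h import *
t=robot.camera('top')
u0,v0,k=355,205,8
x=cv2.resize(t['img'][v0:v0+60,u0:u0+60],None,fx=k,fy=k,interpolation=cv2.INTER_CUBIC)
m=((x[:,:,0].astype(int)>215)&(x[:,:,1]>190)&(x[:,:,2]>150)).astype(np.uint8)*255
c=max(cv2.findContours(m,0,2)[0],key=cv2.contourArea)[:,0]/k+[u0,v0]-.5
P=np.array([ray(t,a,b,.054)[:2]*1000 for a,b in c]); print(cv2.minAreaRect(P.astype(np.float32)))
cv2.imwrite('pics/g6.png',x[:,:,::-1])
```

```bash
python3 go.py -58.1 450,-150,145 399.2,-298.3,110
```

```text
((400.8792724609375, -298.88726806640625), (70.20757293701172, 69.53838348388672), 32.4334716796875)
t 23.9 theta -57.7 q6 0.79 turn 0.006 pos [473.5   7.8 153.2]
450,-150,145 [-103.4  121.6    8.2] 4 [-25.9  30.4   2.1]
399.2,-298.3,110 [-121.5   99.1   35. ] 4 [-30.4  24.8   8.8]
```

View pics/g6.png

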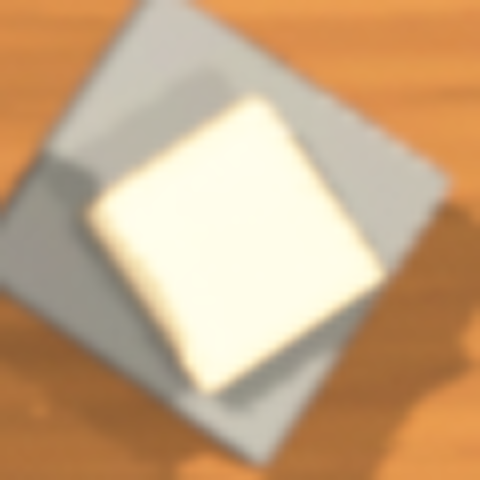

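The remaining square lid has corners about (387,217),(366,232),(381,254),(403,239) — unmoved. Going to (400,-298.5) at yaw -58°.

Request:
{"method": "nudge_tcp", "body": {"steps": [{"trans":[-0.026, 0.0304, 0.002]}, {"trans":[-0.026, 0.0304, 0.002]}, {"trans":[-0.026, 0.0304, 0.002]}, {"trans":[-0.026, 0.0304, 0.002]}, {"trans":[-0.03, 0.025, 0.009]}, {"trans":[-0.03, 0.025, 0.009]}, {"trans":[-0.03, 0.025, 0.009]}, {"trans":[-0.03, 0.025, 0.009]}, {"twist":0.006}, {}, {}], "finger_gap": 0.086}}

```text
time: 24.78
position: [0.4014, -0.2983, 0.1092]
tool_rot: [0.962, 0.274, -0.0, -0.001]
ft_force: [-0.5, -0.6, 0.5]
grip_width: 0.086
grip_force: 0.0
```

```bash
python3 go.py -58.1 400,-298.5,60 400,-298.5,43.5
```

```text
t 24.8 theta -58.2 q6 0.15 turn -0.001 pos [ 401.4 -298.3  109.2]
400,-298.5,60 [-1.3 -0.6 49.2] 2 [-0.6 -0.3 24.6]
400,-298.5,43.5 [ 0.   0.  16.5] 1 [ 0.   0.  16.5]
```

Request:
{"method": "nudge_tcp", "body": {"steps": [{"trans":[-0.001, -0.0006, 0.02]}, {"trans":[0, 0, 0.018]}, {"trans":[0, 0, 0.01]}, {}, {}, {}]}}

```text
time: 25.28
position: [0.4014, -0.2986, 0.0622]
tool_rot: [0.962, 0.275, 0.0, 0.0]
ft_force: [-0.6, -0.2, 0.5]
grip_width: 0.0863
grip_force: 0.0
```

```bash
python3 go.py -58.1 400,-298.5,43.5
```

```text
t 25.3 theta -58.1 q6 0.15 turn -0.0 pos [ 401.4 -298.6   62.2]
400,-298.5,43.5 [-1.1 -0.8 18.7] 1 [-1.1 -0.8 18.7]
```

Request:
{"method": "nudge_tcp", "body": {"steps": [{"trans":[-0.001, -0.0005, 0.008]}, {"trans":[0, 0, 0.006]}, {"trans":[0, 0, 0.0035]}, {}, {}]}}

```text
time: 25.7
position: [0.3994, -0.299, 0.0438]
tool_rot: [0.962, 0.274, -0.0, -0.0]
ft_force: [0.1, -0.7, 0.5]
grip_width: 0.0861
grip_force: 0.0
```

Request:
{"method": "nudge_tcp", "body": {"steps": [{}, {}, {}, {}, {}], "finger_gap": 0.055, "squeeze": 18}}

```text
time: 26.12
position: [0.3997, -0.2992, 0.0442]
tool_rot: [0.962, 0.274, 0.0, 0.0]
ft_force: [-0.4, 0.4, 0.0]
grip_width: 0.0659
grip_force: 18.0
```

```bash
python3 go.py -28.2
```

```text
t 26.1 theta -58.2 q6 0.15 turn -0.524 pos [ 399.7 -299.2   44.2]
```

Request:
{"method": "nudge_tcp", "body": {"steps": [{"trans":[0, 0, -0.005]}, {"trans":[0, 0, -0.01]}, {"trans":[0, 0, -0.02]}, {"trans":[0, 0, -0.03]}, {"trans":[0, 0, -0.03]}, {"twist":-0.1}, {"twist":-0.11}, {"twist":-0.11}, {"twist":-0.11}, {"twist":-0.094}, {}, {}]}}

```text
time: 27.12
position: [0.3996, -0.299, 0.1397]
tool_rot: [0.859, 0.513, 0.0, 0.0]
ft_force: [-0.2, 0.6, 0.1]
grip_width: 0.0658
grip_force: 18.0
```

```bash
python3 go.py -28.2 560,-20,140 625.9,190.2,130 625.9,190.2,64
```

```text
t 27.1 theta -28.3 q6 -0.37 turn -0.002 pos [ 399.6 -299.   139.7]
560,-20,140 [ 3.217e+02  9.500e+00 -3.000e-01] 8 [40.2  1.2 -0. ]
625.9,190.2,130 [216.4 -41.3  10. ] 6 [36.1 -6.9  1.7]
625.9,190.2,64 [ 0.  0. 66.] 2 [ 0.  0. 33.]
```

Request:
{"method": "nudge_tcp", "body": {"steps": [{"trans":[0.015, 0, 0]}, {"trans":[0.03, 0.001, 0]}, {"trans":[0.04, 0.0012, 0]}, {"trans":[0.04, 0.0012, 0]}, {"trans":[0.04, 0.0012, 0]}, {"trans":[0.04, 0.0012, 0]}, {"trans":[0.04, 0.0012, 0]}, {"trans":[0.04, 0.0012, 0]}, {"trans":[0.037, 0.001, 0]}, {"trans":[0.036, -0.007, 0.002]}, {"trans":[0.036, -0.007, 0.002]}, {"trans":[0.036, -0.007, 0.002]}, {"trans":[0.036, -0.007, 0.002]}, {"trans":[0.035, -0.007, 0.002]}, {"trans":[0.025, -0.005, 0]}, {"trans":[0.012, -0.002, 0]}, {}, {}, {}]}}

```text
time: 28.7
position: [0.6242, 0.1889, 0.1289]
tool_rot: [0.858, 0.513, -0.001, 0.0]
ft_force: [-0.5, 0.7, -1.1]
grip_width: 0.066
grip_force: 18.0
```

```bash
python3 go.py -28.2 625.9,190.2,64
```

```text
t 28.7 theta -28.3 q6 0.62 turn -0.001 pos [624.2 188.9 128.9]
625.9,190.2,64 [ 1.9  0.9 64.9] 2 [ 1.   0.5 32.5]
```

Request:
{"method": "nudge_tcp", "body": {"steps": [{"trans":[0.0019, 0.0009, 0.02]}, {"trans":[0, 0, 0.02]}, {"trans":[0, 0, 0.01]}, {"trans":[0, 0, 0.005]}, {}, {}, {}]}}

```text
time: 29.28
position: [0.6274, 0.1915, 0.0751]
tool_rot: [0.858, 0.513, 0.001, 0.0]
ft_force: [-0.1, 0.9, -1.4]
grip_width: 0.0656
grip_force: 18.0
```

```bash
python3 go.py -28.2 625.9,190.2,64
```

```text
t 29.3 theta -28.2 q6 0.62 turn -0.0 pos [627.4 191.5  75.1]
625.9,190.2,64 [-1.9 -0.7 11.1] 1 [-1.9 -0.7 11.1]
```

Request:
{"method": "nudge_tcp", "body": {"steps": [{"trans":[-0.001, 0, 0.004]}, {"trans":[0, 0, 0.003]}, {"trans":[0, 0, 0.0015]}, {"trans":[0, 0, 0.001]}, {}, {}, {}]}}

```text
time: 29.87
position: [0.6261, 0.1911, 0.0646]
tool_rot: [0.858, 0.514, 0.0, 0.0]
ft_force: [0.7, -0.2, -1.1]
grip_width: 0.0655
grip_force: 18.0
```

Request:
{"method": "nudge_tcp", "body": {"steps": [{"trans":[0, 0, 0.001]}, {}, {}]}}

```text
time: 30.12
position: [0.6263, 0.191, 0.0642]
tool_rot: [0.858, 0.514, 0.0, 0.0]
ft_force: [-1.1, 0.9, 3.9]
grip_width: 0.0658
grip_force: 18.0
```

Request:
{"method": "nudge_tcp", "body": {"steps": [{"trans":[0, 0, 0.0007]}, {}, {}]}}

```text
time: 30.37
position: [0.6263, 0.1911, 0.0642]
tool_rot: [0.858, 0.514, 0.0, 0.0]
ft_force: [-2.1, -1.1, 7.6]
grip_width: 0.0659
grip_force: 18.0
```

Contact; releasing, rising, moving aside to check.

Request:
{"method": "nudge_tcp", "body": {"steps": [{}, {}, {}, {}, {"trans":[0, 0, -0.01]}, {"trans":[0, 0, -0.03]}, {"trans":[0, 0, -0.04]}, {"trans":[0, 0, -0.04]}, {"trans":[0, 0, -0.03]}, {"trans":[-0.03, 0, 0]}, {"trans":[-0.04, 0, 0]}, {"trans":[-0.04, 0, 0]}, {"trans":[-0.04, 0, 0]}, {"trans":[-0.04, 0, 0]}, {"trans":[-0.04, 0, 0]}, {"trans":[-0.04, 0, 0]}, {"trans":[-0.04, 0, 0]}, {}, {}], "finger_gap": 0.086}}

```text
time: 31.95
position: [0.4791, -0.0842, 0.2135]
tool_rot: [0.859, 0.512, 0.0, 0.0]
ft_force: [0.8, 0.2, 0.6]
grip_width: 0.0862
grip_force: 0.0
```

Run:
```python
from h import *
t=robot.camera('top');s=robot.camera('scene')
p=[(.626,.19,.074),(.474,.007,.086),(.624,-.189,.066),(.392,.274,.078)]
r=[]
for c in(t,s): r.append(np.hstack([crop(c['img'],*[int(a) for a in proj(c,[q])[0]],20,5) for q in p]))
cv2.imwrite('pics/f.png',np.vstack(r)); print(robot.get_obs()['position'])
```

```text
[ 0.48010105 -0.08215206  0.2133651 ]
```

View pics/f.png

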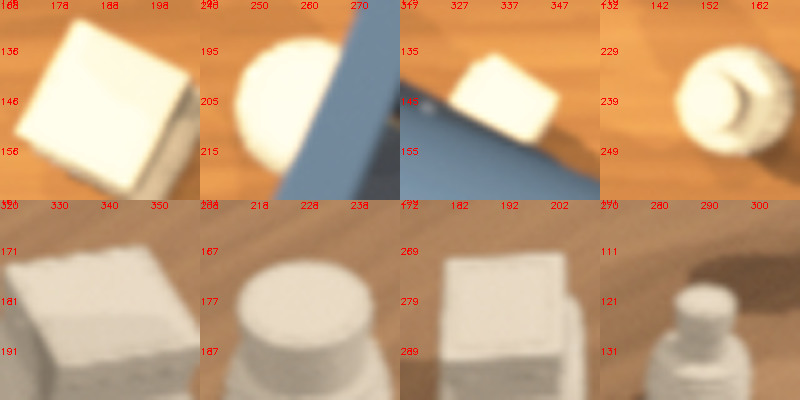

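All four lids lie level and centred on their own jars (top view (186,146), (260,205), (336,148), (153,239)). Handing in.

```bash
python3 -c "
from rig import robot
print(robot.hand_in())"
```

```text
the job is handed in; nothing more can be done
None
```

I took the stack apart and set each lid on its matching jar, centred and level with the square ones turned to match, then handed the job in after about 32 s of robot time; the final pictures looked right, but hand-in gave no verdict.

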